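Close up the kiln props on the setting rail

TASK

Push the row of four kiln props along the wooden rail, as one train and pushing only on the rearmost prop, until the front one stands against the end stop and the row is closed up with no gaps. Then push the red keeper arm round until it lies square across the channel behind the row, and move clear. Pick nothing up, keep the props standing in the rail, do not let the row come apart on the way, and leave everything else on the table where it is.

Things in the scene. Friction and masses are not known exactly. Their poses are not given: they have to be found in the camera images.
- rail: Plywood setting rail fixed to the table, 400 mm long along its own y; board 15 mm thick, from x = -47 to +63 mm. Origin on the table under the middle of the channel, z up. Channel centred on x = 0, 44 mm wide, floor at z = 15 mm, between 8 mm thick lips with tops at z = 25 mm, open at the -y end. Sliding the row along it takes about 2 to 7 N
- stop_face (a point): Centre of the dark wooden end stop's face, at channel-floor level: x = 0, y = +170, z = 15 mm of the rail; the stop's top is at z = 60 mm. A closed-up row at the stop has prop centres at rail y = 150, 110, 70, 30 mm and its rear face at y = 10 mm. The row starts 60 to 120 mm short of that
- prop1: Front kiln prop of the row, next to the end stop: square refractory block 40 x 40 mm, 50 mm tall, 0.11 to 0.22 kg, cream, with a dark hole in its top; origin at the centre of its underside, z up
- prop2: Second prop of the row, touching prop1: 40 x 40 mm, 50 mm tall, 0.11 to 0.22 kg, cream, with a dark hole in its top; origin at the centre of its underside, z up
- prop3: Third prop of the row, touching prop2: 40 x 40 mm, 50 mm tall, 0.11 to 0.22 kg, cream, with a dark hole in its top; origin at the centre of its underside, z up
- prop4: Rearmost prop of the row, the one to push on, its free face towards the rail's -y end: 40 x 40 mm, 50 mm tall, 0.11 to 0.22 kg, cream, with a dark hole in its top; origin at the centre of its underside, z up
- keeper (a joint): Red keeper arm on an upright pivot at rail x = 42, y = -2 mm. 0 rad: it points to the rail's -y, beside the channel; negative: swung outwards; growing: its tip swings inwards (to the rail's -x, then +y) to a hard stop at 1.57, square across the channel, 5 mm behind a row that is home. Starts at -0.5 to 0. Light friction (0.03 N m) holds it where it is left
- keeper_pin (a point): Middle of the upright steel pin near the keeper's tip: 12 mm thick, 25 mm tall (z = 39 to 64 mm), 55 mm from the pivot. The arm below it is 14 mm wide, reaches 64 mm from the pivot and lies at z = 27 to 39 mm
- spare_prop: Bystander: a spare prop like the others, standing on the table beside the rail, near its stop end on the +x side
- roller: Bystander: brown textured clay roller, 43 mm thick, 110 mm long, lying on the table
- rib: Bystander: flat blue potter's rib, 45 x 115 x 6 mm, lying on the table on the rail's -x side
- bowl: Bystander: white bowl, 110 mm wide, 50 mm high
- jar: Bystander: blue glaze jar with white cap, 70 mm wide, 85 mm high
- brush: Bystander: brush lying on the table
- pinch_pot: Bystander: small clay-coloured pot, 72 mm wide, 60 mm high
Not all that is in view belongs to the job. Leave any purple look-alike of the prop4 alone.

How it is judged:
By the outcome, as a careful person would: the job done as asked, in the order asked, and still so for the second after the job is handed in, with the robot touching nothing.
It also fails if it takes over 48 s, if anything falls off the work surface, if the arm or the gripper's body presses on something with over 40 N, if the wrist force passes 120 N, or if a joint passes its speed limit or range.

ROBOT

A 6-joint arm with a two-finger parallel gripper is mounted at the origin on the work surface. World frame = base frame: x ahead of the robot, y to its left, z up, the work surface at z = 0. Lengths are in mm, angles in rad, forces in N, time in s.
With the tool pointing down it reaches from about 350 to 975 mm from the base axis. Payload 7.1 kg.
Tool frame: the origin (TCP) lies between the finger pads; the fingertips stand 19 mm ahead of it and the grasp point (between the pads) is the TCP; z points along the fingers, y is the line along which they close (so a half turn about z gives the same grasp; the last joint's range is limited). The gripper opens to 88 mm and grips with 3 to 60 N. Pads are 20 mm wide; open, the fingers measure 115 mm over their backs; the gripper's body (75 mm by 178 mm) begins 61 mm behind the grasp point.
Start: joints at [-1.204, 0.423, 1.63, -0, 1.089, -0.019], TCP at [235.204, -579.037, 241.675] pointing down, gripper open.
Joint ranges: [-3, 3], [-0.9, 2.11], [0.09, 2.58], [-1.31, 4.45], [0.11, 2.69], [-2.54, 2.54]. Speed limits (rad/s): [2.39, 2.39, 3.01, 3.14, 3.14, 3.14].

INTERFACE

Orientations are given as a rotation vector (axis times angle).
In Python, from workcell import ctrl gives the robot as it stands.
- The arm moves only by the tool arm_command, never from a script. Its argument "series" is a list of rows, each an object with "linear": the shift along the tool's x, y, z in m, a list of three; "turn": the turn about the tool's z in rad. A call has 1 to 10 rows; each row shifts and turns the commanded pose from where the row before left it, along the tool's axes as they then stand; what a row does not reach is not made up. A row lasts 1/10 s, in which the tool goes at most 50 mm and 8.59 degrees, less where a joint would pass 70% of its speed; a pose out of reach is approached as far as the arm can. A call with a gripper value outside its range is refused whole. "jaw" is the opening, from -1 (shut) to 1 (fully open), set as the call begins (left out, the last holds). The fingers move at their own pace and stop on an object; the grip force is fixed at half the most. Time passes only in rows, so rows that do not move let the fingers close. It gives the time, the measured TCP pose, the force, the opening and the grip force at its end, in the units of the state.
- ctrl.get_obs(): the state, without advancing time (a new reading comes with each control period).
- ctrl.get_image(name): name is "scene" or "top" or "wrist"; returns a dict with "frame" (400x640x3 uint8, blue, green, red), "fx", "fy", "cx", "cy" (pixels), "k1" (the pictures are not rectified: a ray, as slopes to the right and down, at radius r is drawn at 1 + k1 r^2 times it, then the intrinsics apply), "rvec" (rotation vector, rad) and "tvec" (3), from world to camera coordinates, as OpenCV has them. Camera axes: x right, y down, z forward; pixel columns grow to the right and rows downward; lengths in mm; the calibration is good to about 2 mm. A picture is of the moment at which its call begins. There is no depth.
- ctrl.close_job(): hands the job in; it is judged then, once.
The state is a dict: "t": time; "qpos": joint angles; "qvel": joint speeds; "joint_torque": joint torques, N m; "ee_pos": TCP position; "orientation": TCP orientation; "ft_force": force on the tool from outside, world axes, zero at the start; "moment": the same for the moment, N m; "width": finger opening in mm; "grasp_force": force on a finger pad.
Only numpy, scipy, OpenCV 4.12 (cv2) and the standard library are available. Lean on these libraries where they do the work, as an engineer would, in place of code of your own. Each camera call takes 0.05 s, during which the arm holds its last target. There are 200 camera calls.

## Working session

There is one attempt and no reset: what is moved stays moved. The work goes in short steps, Python scripts to look and compute and a tool call to move; the robot and the scene stay as the last step left them, time stands still between calls to the robot, and variables do not carry over. Pictures are saved under pics/ and viewed, at most 10 in all, crops included, and the job is handed in when it is done.

Besides the shell and the picture viewer there is one more tool, called after "Request:" as a command line: name --argument value ..., lists and objects as JSON in quotes. arm_command: Moves the arm, as the interface text tells. Its arguments: {"type":"object","properties":{"series":{"type":"array"},"jaw":{"type":"number"}},"required":["series"]}

```bash
mkdir -p pics; ls; cat > h.py <<'E'
import numpy as np, cv2, pickle
from workcell import ctrl
def snap(n,f=None):
    im=ctrl.get_image(n)
    if f: cv2.imwrite('pics/'+f,im['frame']); pickle.dump(im,open('pics/'+f+'.pkl','wb'))
    return im
def load(f): return pickle.load(open('pics/'+f+'.pkl','rb'))
def KD(im): return np.array([[im['fx'],0,im['cx']],[0,im['fy'],im['cy']],[0,0,1.]]),np.array([im['k1'],0,0,0,0.])
def ray(im,uv):
    K,D=KD(im); p=cv2.undistortPoints(np.array(uv,float).reshape(-1,1,2),K,D).reshape(-1,2)
    R=cv2.Rodrigues(np.array(im['rvec'],float))[0]; t=np.array(im['tvec'],float).ravel()
    return -R.T@t, np.c_[p,np.ones(len(p))]@R
def onz(im,uv,z):
    c,d=ray(im,uv); return c+d*((z-c[2])/d[:,2])[:,None]
def proj(im,P):
    K,D=KD(im); return cv2.projectPoints(np.array(P,float).reshape(-1,1,3),np.array(im['rvec'],float),np.array(im['tvec'],float),K,D)[0].reshape(-1,2)
E
python3 - <<'E'
from h import *
for n in('top','scene'):
    im=snap(n,n+'0.png'); c,d=ray(im,[[320,200]]); print(n,im['fx'],im['k1'],c,d)
o=ctrl.get_obs(); print(o['t'],o['ee_pos'],o['orientation'],o['ft_force'],o['width'])
E
```

```text
pics
top 516.6081866210852 -0.04204809078949554 [ 151.37112088   89.95622308 1653.04931915] [[ 0.22918966 -0.01178662 -0.97338124]]
scene 505.25034805613893 0.04223294216891138 [1635.90993871  211.97733926 1306.44273903] [[-0.66638922 -0.08978085 -0.74036299]]
0.1 [ 235.02958247 -578.63048296  241.00540241] [-3.08207180e+00 -6.01926306e-01  3.59329527e-04] [ 0.32356672 -0.36592603 -0.02492756] 87.84598482705059
```

View pics/top0.png

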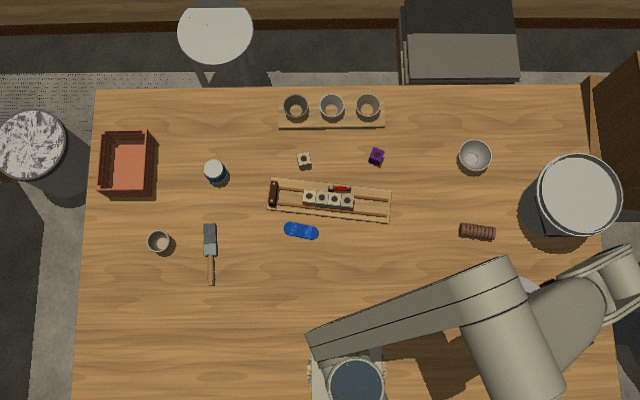

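View pics/scene0.png

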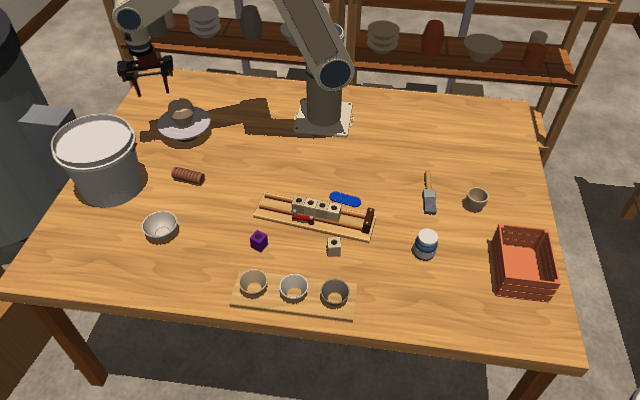

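The top view shows the rail with its dark stop at about (273,194) and its open end at (391,205). The four props run from (309,196) to (347,200). The red keeper is at (340,188) and the purple decoy at (376,156). I'll zoom in for measurement.

```bash
python3 - <<'E'
from h import *
a=load('top0.png')['frame'][165:235,255:405]; b=load('scene0.png')['frame'][180:245,240:390]
a=cv2.resize(a,None,fx=5,fy=4.2*5/4.2,interpolation=cv2.INTER_CUBIC)[:300*2]
b=cv2.resize(b,None,fx=5,fy=5,interpolation=cv2.INTER_CUBIC)
cv2.imwrite('pics/a.png',a); cv2.imwrite('pics/b.png',b)
E
```

```text
(no output)
```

View pics/a.png

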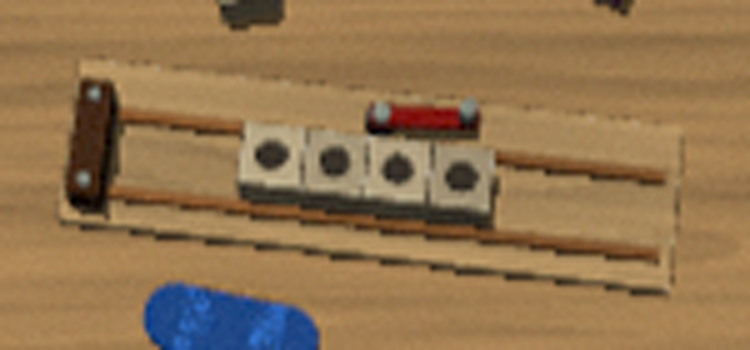

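View pics/b.png

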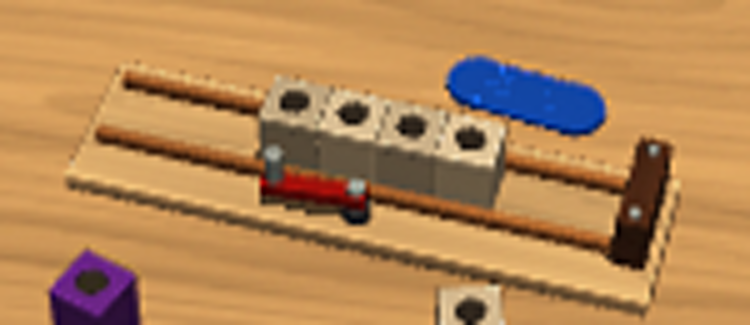

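```bash
python3 - <<'E'
from h import *
T=load('top0.png');S=load('scene0.png')
tp=lambda l:np.array(l)/5.+[255,165]
sp=lambda l:np.array(l)/5.+[240,180]
print(onz(T,tp([[82,62],[682,130],[668,292],[60,222]]),15).round(0))
print(onz(S,sp([[645,310],[70,182],[125,65],[680,185]]),15).round(0))
ht=tp([[272,154],[335,160],[398,168],[462,176]]);hs=sp([[470,138],[411,126],[353,113],[295,101]])
def tri(a,b):
    c1,d1=ray(T,a);c2,d2=ray(S,b);o=[]
    for u,v in zip(d1,d2):
        s=np.linalg.lstsq(np.c_[u,-v],c2-c1,rcond=None)[0]; o.append((c1+u*s[0]+c2+v*s[1])/2)
    return np.array(o)
print('holes tri',tri(ht,hs).round(0)); print(onz(T,ht,65).round(0),onz(S,hs,65).round(0))
print('keeper pivot,pin',tri(tp([[383,112],[469,108]]),sp([[356,186],[273,152]])).round(0))
print('stop bolts',tri(tp([[94,92],[83,177]]),sp([[635,212],[653,150]])).round(0))
im=snap('wrist'); c,d=ray(im,[[320,200]]);print(c,d,cv2.Rodrigues(np.array(im['rvec'],float))[0])
print(cv2.Rodrigues(ctrl.get_obs()['orientation'])[0].round(3))
E
```

```text
[[ 616.  229.   15.]
 [ 564. -164.   15.]
 [ 456. -150.   15.]
 [ 508.  243.   15.]]
[[ 631.  237.   15.]
 [ 579. -152.   15.]
 [ 469. -139.   15.]
 [ 522.  252.   15.]]
holes tri [[540. 108.  60.]
 [536.  68.  60.]
 [530.  28.  60.]
 [524. -12.  59.]]
[[539. 104.  65.]
 [535.  64.  65.]
 [529.  25.  65.]
 [523. -16.  65.]] [[545. 112.  65.]
 [540.  72.  65.]
 [535.  32.  65.]
 [530.  -7.  65.]]
keeper pivot,pin [[573.  36.  36.]
 [569. -19.  57.]]
stop bolts [[584. 221.  55.]
 [528. 228.  54.]]
[ 306.29462547 -550.29132028  384.36686874] [[-0.24872549 -0.09326753 -0.9642099 ]] [[ 3.76567155e-01 -9.26389106e-01 -6.34381499e-04]
 [-8.89329125e-01 -3.61694256e-01  2.79769498e-01]
 [-2.59404868e-01 -1.04787830e-01 -9.60066990e-01]]
[[ 0.926  0.376 -0.   ]
 [ 0.376 -0.926  0.001]
 [ 0.    -0.001 -1.   ]]
```

Heights and pitch agree roughly: row yaw is about -7.5°, prop4 is near (526,-12), and the rail origin is near (535,45). Next I'll move above the open end and look from close by.

Request:
arm_command --series '[{"linear":[0.036,-0.029,0],"turn":0},{"linear":[0.036,-0.029,0],"turn":0},{"linear":[0.036,-0.029,0],"turn":0},{"linear":[0.036,-0.029,0],"turn":0},{"linear":[0.036,-0.029,0],"turn":0},{"linear":[0.036,-0.029,0],"turn":0},{"linear":[0.036,-0.029,0],"turn":0},{"linear":[0.036,-0.029,0],"turn":0},{"linear":[0.036,-0.029,0],"turn":0},{"linear":[0.036,-0.029,0],"turn":0}]' --jaw -1

```text
t: 1.15
ee_pos: [460.1, -173.1, 241.7]
orientation: [3.083, 0.602, 0.0]
ft_force: [0.2, -0.3, -0.7]
width: 11.4
grasp_force: 0.0
```

Request:
arm_command --series '[{"linear":[0.031,-0.024,0],"turn":0},{"linear":[0.031,-0.024,0],"turn":0},{"linear":[0.031,-0.023,0],"turn":0.129},{"linear":[0,0,0.0],"turn":0.129},{"linear":[0,0,0],"turn":0.129},{"linear":[0,0,0],"turn":0.13},{"linear":[0,0,0],"turn":0},{"linear":[0,0,0],"turn":0}]'

```text
t: 1.95
ee_pos: [519.0, -74.1, 241.6]
orientation: [-3.135, 0.201, 0.0]
ft_force: [-0.2, -0.5, -0.4]
width: 0.2
grasp_force: 0.0
```

```bash
python3 - <<'E'
from h import *
im=snap('wrist','w1.png'); o=ctrl.get_obs(); print(o['t'],o['ee_pos'],o['width'],o['ft_force'],cv2.Rodrigues(o['orientation'])[0].round(3))
E
```

```text
2.0 [518.97498196 -74.16661177 241.60233893] 0.6764597370917782 [-0.06842928  0.00477237 -0.64142661] [[ 0.992 -0.128 -0.   ]
 [-0.128 -0.992  0.   ]
 [-0.    -0.    -1.   ]]
```

View pics/w1.png

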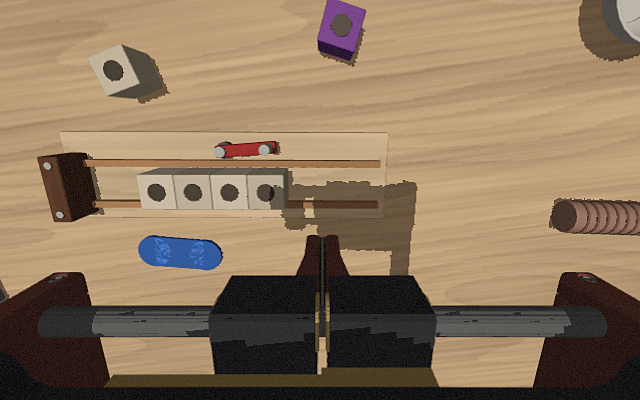

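The wrist view shows prop holes at (156,193), (193,193), (230,192) and (265,192). Stop bolts are at (47,167) and (60,214), board corners at (61,132), (388,132) and (386,217), the keeper pivot at (221,152) and its pin at (264,148).

```bash
python3 - <<'E'
from h import *
W=load('w1.png');g=W['frame'];T=load('top0.png')
h=[]
gr=cv2.cvtColor(g,cv2.COLOR_BGR2GRAY)
for u,v in [(156,193),(193,193),(230,192),(265,192)]:
    m=(gr[v-13:v+14,u-13:u+14]<90).astype(np.uint8); n,l,s,c=cv2.connectedComponentsWithStats(m); k=1+np.argmax(s[1:,4]); h.append(c[k]+[u-13,v-13])
h=np.array(h);H=onz(W,h,65);print('holes',H.round(1))
ht=np.array([[272,154],[335,160],[398,168],[462,176]])/5.+[254.6,164.6]
c1,d1=ray(W,h);c2,d2=ray(T,ht)
for u,v in zip(d1,d2):
    s,r=np.linalg.lstsq(np.c_[u,-v],c2-c1,rcond=None)[:2]; print('tri',(c1+u*s[0]).round(1),r)
d=H[0]-H[3];a=np.arctan2(d[0],d[1]);yv=np.array([np.sin(a),np.cos(a)]);xv=np.array([yv[1],-yv[0]]);print('yaw',a)
B=onz(W,[[61,132],[388,132],[386,217]],15);S=onz(W,[[47,167],[60,214]],60);print('board',B.round(1))
e=B[0]-B[1];print('yaw board',np.arctan2(e[0],e[1]))
hsv=cv2.cvtColor(g,cv2.COLOR_BGR2HSV)
lip=onz(W,[[84,162],[380,164],[95,204],[378,205]],25);e=lip[0]-lip[1];f=lip[2]-lip[3];print('lips',lip.round(1),np.arctan2(e[0],e[1]),np.arctan2(f[0],f[1]))
# rail frame from board: corner(63,200),(63,-200),(-47,-200)
a=np.arctan2((B[0]-B[1])[0],(B[0]-B[1])[1]);yv=np.array([np.sin(a),np.cos(a)]);xv=np.array([yv[1],-yv[0]])
O=np.mean([B[0,:2]-63*xv-200*yv,B[1,:2]-63*xv+200*yv,B[2,:2]+47*xv+200*yv],0);print('O',O)
R=lambda P:np.c_[(P[:,:2]-O)@xv,(P[:,:2]-O)@yv].round(1)
K=np.r_[onz(W,[[221,152]],41),onz(W,[[264,148]],64)]
print('rail: holes',R(H).tolist(),'stop',R(S).tolist(),'keeper',R(K).tolist(),'lips',R(lip).tolist(),'board',R(B).tolist())
E
```

```text
holes [[540.3 107.6  65. ]
 [535.   67.8  65. ]
 [529.6  27.8  65. ]
 [523.6 -13.8  65. ]]
tri [540.8 105.8  67.9] [1.00780258]
tri [535.7  65.9  69. ] [0.3225715]
tri [530.3  26.6  68.4] [0.85237824]
tri [524.2 -14.4  67.7] [0.00208312]
yaw 0.13732159175293807
board [[ 618.8  230.6   15. ]
 [ 568.7 -161.7   15. ]
 [ 460.4 -152.    15. ]]
yaw board 0.12707529771804657
lips [[ 580.7  207.7   25. ]
 [ 532.8 -147.5   25. ]
 [ 528.   212.4   25. ]
 [ 481.3 -141.2   25. ]] 0.1340541513838615 0.13122160111258968
O [531.61890427  41.75961545]
rail: holes [[0.3, 66.4], [0.0, 26.3], [-0.2, -14.1], [-0.9, -56.1]] stop [[27.2, 184.4], [-27.0, 183.6]] keeper [[41.5, -1.3], [48.2, -55.3]] lips [[27.7, 170.8], [25.2, -187.6], [-25.2, 168.9], [-26.7, -187.9]] board [[62.5, 198.3], [62.5, -197.1], [-46.1, -201.2]]
```

Request:
arm_command --series '[{"linear":[-0.0027,0,0.03],"turn":0.003},{"linear":[0,0,0.035],"turn":0},{"linear":[0,0,0.035],"turn":0},{"linear":[0,0,0.03],"turn":0},{"linear":[0,0,0.025],"turn":0},{"linear":[0,0,0.02],"turn":0},{"linear":[0,0,0.015],"turn":0},{"linear":[0,0,0.008],"turn":0},{"linear":[0,0,0],"turn":0},{"linear":[0,0,0],"turn":0}]'

```text
t: 3.0
ee_pos: [516.7, -73.9, 44.1]
orientation: [3.135, -0.21, 0.001]
ft_force: [0.5, -0.1, 0.3]
width: 0.5
grasp_force: 0.0
```

```bash
python3 - <<'E'
from h import *
snap('wrist','w2.png');snap('scene','s2.png')
a=load('w2.png')['frame'];cv2.imwrite('pics/w2c.png',a)
E
```

```text
(no output)
```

View pics/w2.png

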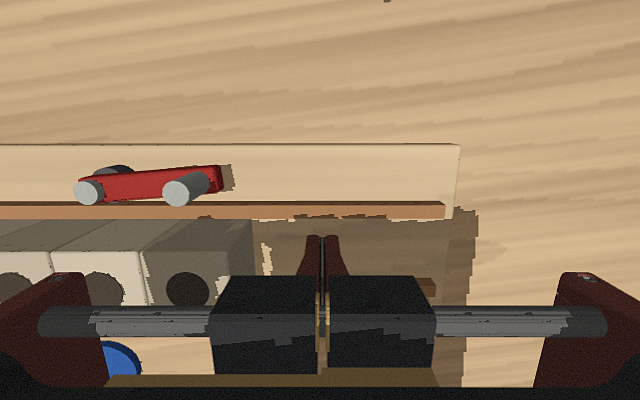

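The fingers stand in the channel behind prop4, whose rear edge is near column 255, with the finger at about column 300. I'll approach slowly to contact.

Request:
arm_command --series '[{"linear":[0,-0.003,0],"turn":0},{"linear":[0,-0.004,0],"turn":0},{"linear":[0,-0.003,0],"turn":0},{"linear":[0,-0.0015,0],"turn":0},{"linear":[0,-0.001,0],"turn":0},{"linear":[0,-0.001,0],"turn":0},{"linear":[0,-0.001,0],"turn":0},{"linear":[0,-0.001,0],"turn":0},{"linear":[0,-0.001,0],"turn":0},{"linear":[0,-0.001,0],"turn":0}]'

```text
t: 4.1
ee_pos: [518.7, -56.4, 43.7]
orientation: [-3.134, 0.211, 0.0]
ft_force: [-0.4, -0.5, 0.7]
width: 0.5
grasp_force: 0.0
```

Request:
arm_command --series '[{"linear":[0,-0.001,0],"turn":0},{"linear":[0,-0.001,0],"turn":0},{"linear":[0,-0.001,0],"turn":0},{"linear":[0,-0.001,0],"turn":0},{"linear":[0,-0.001,0],"turn":0}]'

```text
t: 4.6
ee_pos: [519.4, -51.4, 43.7]
orientation: [-3.135, 0.211, -0.0]
ft_force: [0.1, 0.2, 0.7]
width: 0.6
grasp_force: 0.0
```

Request:
arm_command --series '[{"linear":[0,-0.001,0],"turn":0},{"linear":[0,-0.001,0],"turn":0},{"linear":[0,-0.001,0],"turn":0},{"linear":[0,-0.001,0],"turn":0},{"linear":[0,-0.001,0],"turn":0},{"linear":[0,-0.001,0],"turn":0},{"linear":[0,-0.001,0],"turn":0}]'

```text
t: 5.3
ee_pos: [520.3, -44.4, 43.7]
orientation: [-3.135, 0.211, 0.0]
ft_force: [0.4, 0.0, 0.2]
width: 0.6
grasp_force: 0.0
```

Request:
arm_command --series '[{"linear":[0,-0.001,0],"turn":0},{"linear":[0,-0.001,0],"turn":0},{"linear":[0,-0.001,0],"turn":0},{"linear":[0,-0.001,0],"turn":0},{"linear":[0,-0.001,0],"turn":0},{"linear":[0,-0.001,0],"turn":0}]'

```text
t: 5.9
ee_pos: [521.2, -38.7, 43.7]
orientation: [3.134, -0.211, 0.0]
ft_force: [-0.7, -5.1, 0.7]
width: 0.2
grasp_force: 2.1
```

```bash
python3 - <<'E'
from h import *
snap('wrist','w3.png')
E
```

```text
(no output)
```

View pics/w3.png

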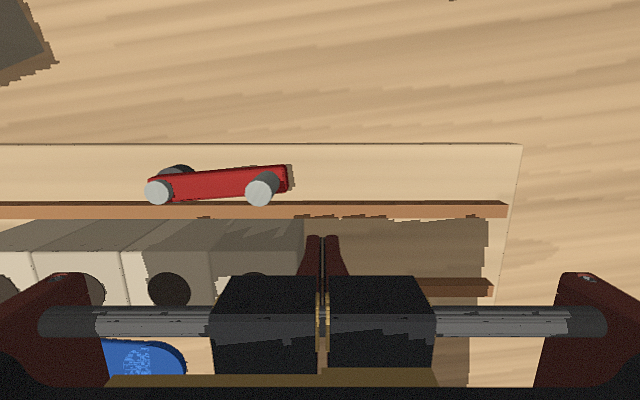

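In contact at about 5 N with the row touching. I'll push steadily.

Request:
arm_command --series '[{"linear":[0,-0.001,0],"turn":0},{"linear":[0,-0.0015,0],"turn":0},{"linear":[0,-0.002,0],"turn":0},{"linear":[0,-0.002,0],"turn":0},{"linear":[0,-0.002,0],"turn":0},{"linear":[0,-0.002,0],"turn":0},{"linear":[0,-0.002,0],"turn":0},{"linear":[0,-0.002,0],"turn":0},{"linear":[0,-0.002,0],"turn":0},{"linear":[0,-0.002,0],"turn":0}]'

```text
t: 6.95
ee_pos: [523.6, -20.1, 43.7]
orientation: [3.135, -0.211, -0.0]
ft_force: [-0.5, -4.8, 0.9]
width: 0.5
grasp_force: 2.3
```

Request:
arm_command --series '[{"linear":[0,-0.002,0],"turn":0},{"linear":[0,-0.002,0],"turn":0},{"linear":[0,-0.002,0],"turn":0},{"linear":[0,-0.002,0],"turn":0},{"linear":[0,-0.002,0],"turn":0},{"linear":[0,-0.002,0],"turn":0},{"linear":[0,-0.002,0],"turn":0},{"linear":[0,-0.002,0],"turn":0},{"linear":[0,-0.002,0],"turn":0},{"linear":[0,-0.002,0],"turn":0}]'

```text
t: 7.95
ee_pos: [526.3, -0.3, 43.7]
orientation: [3.135, -0.211, -0.0]
ft_force: [-0.5, -4.0, 1.1]
width: 0.2
grasp_force: 2.4
```

Request:
arm_command --series '[{"linear":[0,-0.002,0],"turn":0},{"linear":[0,-0.002,0],"turn":0},{"linear":[0,-0.002,0],"turn":0},{"linear":[0,-0.002,0],"turn":0},{"linear":[0,-0.002,0],"turn":0},{"linear":[0,-0.002,0],"turn":0},{"linear":[0,-0.002,0],"turn":0},{"linear":[0,-0.002,0],"turn":0},{"linear":[0,-0.002,0],"turn":0},{"linear":[0,-0.002,0],"turn":0}]'

```text
t: 8.95
ee_pos: [529.0, 19.6, 43.7]
orientation: [3.135, -0.211, -0.0]
ft_force: [-1.1, -4.7, 0.9]
width: 0.5
grasp_force: 2.4
```

```bash
python3 - <<'E'
from h import *
o=ctrl.get_obs();print(o['ee_pos'],o['ft_force'],o['moment'])
T=snap('top','t4.png');S=snap('scene','s4.png')
b=cv2.resize(S['frame'][170:245,240:390],None,fx=5,fy=5,interpolation=cv2.INTER_CUBIC)
cv2.imwrite('pics/b4.png',b)
E
```

```text
[528.95483874  19.55860938  43.67301582] [-1.10884187 -4.68083361  0.85924545] [-0.53106065  0.10261026 -0.04888341]
```

View pics/b4.png

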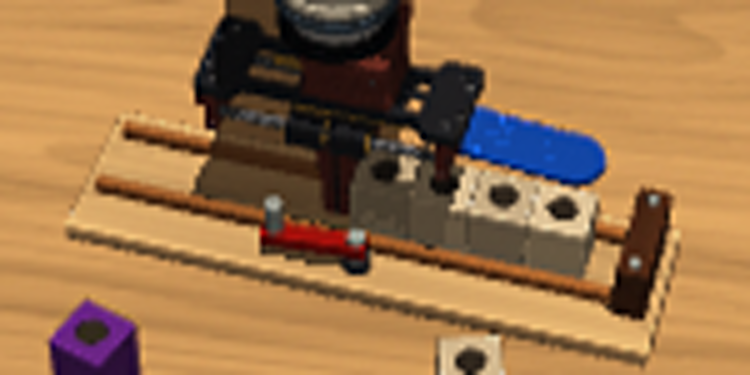

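Request:
arm_command --series '[{"linear":[0,-0.002,0],"turn":0},{"linear":[0,-0.002,0],"turn":0},{"linear":[0,-0.002,0],"turn":0},{"linear":[0,-0.002,0],"turn":0},{"linear":[0,-0.002,0],"turn":0},{"linear":[0,-0.002,0],"turn":0},{"linear":[0,-0.002,0],"turn":0},{"linear":[0,-0.002,0],"turn":0},{"linear":[0,-0.0015,0],"turn":0},{"linear":[0,-0.001,0],"turn":0}]'

```text
t: 10.05
ee_pos: [531.4, 37.9, 43.7]
orientation: [3.135, -0.21, -0.0]
ft_force: [-0.3, -4.5, 1.1]
width: 0.4
grasp_force: 2.3
```

Request:
arm_command --series '[{"linear":[0,-0.001,0],"turn":0},{"linear":[0,-0.001,0],"turn":0},{"linear":[0,-0.001,0],"turn":0}]'

```text
t: 10.35
ee_pos: [531.8, 40.8, 43.7]
orientation: [-3.134, 0.211, 0.0]
ft_force: [0.4, -5.5, 1.7]
width: 0.3
grasp_force: 2.3
```

Request:
arm_command --series '[{"linear":[0,-0.001,0],"turn":0},{"linear":[0,-0.001,0],"turn":0}]'

```text
t: 10.55
ee_pos: [532.1, 42.7, 43.7]
orientation: [-3.135, 0.211, 0.0]
ft_force: [-0.2, -4.5, 1.3]
width: 0.7
grasp_force: 2.3
```

Request:
arm_command --series '[{"linear":[0,-0.001,0],"turn":0}]'

```text
t: 10.65
ee_pos: [532.2, 43.6, 43.7]
orientation: [3.134, -0.21, -0.0]
ft_force: [-0.6, -13.0, 3.5]
width: -0.1
grasp_force: 6.3
```

The force jumped to 13 N, so the row is against the stop. I'll back off, lift, and go outside the keeper pin.

Request:
arm_command --series '[{"linear":[0,0.001,0],"turn":0},{"linear":[0,0.003,0],"turn":0},{"linear":[0,0.01,0],"turn":0},{"linear":[0,0.015,0],"turn":0},{"linear":[0,0.015,-0.01],"turn":0},{"linear":[0,0.01,-0.025],"turn":0},{"linear":[0,0.005,-0.03],"turn":0},{"linear":[0,0,-0.03],"turn":0},{"linear":[0,0,-0.025],"turn":0},{"linear":[0.01,0,-0.02],"turn":0}]'

```text
t: 11.65
ee_pos: [533.4, -17.4, 185.9]
orientation: [-3.134, 0.213, -0.001]
ft_force: [0.1, -0.3, -0.9]
width: 0.1
grasp_force: 0.0
```

Request:
arm_command --series '[{"linear":[0.02,0,0],"turn":0},{"linear":[0.02,0,0],"turn":0},{"linear":[0.015,0,0],"turn":0},{"linear":[0.007,0,0],"turn":0},{"linear":[0,0,0],"turn":0},{"linear":[0,0,0],"turn":0}]'

```text
t: 12.25
ee_pos: [594.8, -24.9, 183.6]
orientation: [-3.134, 0.212, 0.002]
ft_force: [-0.5, 0.7, 0.0]
width: 0.8
grasp_force: 0.0
```

```bash
cat >> h.py <<'E'
O=np.array([531.6,41.8]);xv=np.array([.9915,-.131]);yv=np.array([.131,.9915])
R=lambda P:np.c_[(np.atleast_2d(P)[:,:2]-O)@xv,(np.atleast_2d(P)[:,:2]-O)@yv].round(1)
E
python3 - <<'E'
from h import *
o=ctrl.get_obs();print(o['ee_pos'],R(o['ee_pos']))
W=snap('wrist','w5.png')
for y in(150,110,70,30):
    P=np.r_[O+y*yv,65]; u,v=proj(W,[P])[0].round().astype(int); print(y,u,v,end=' ')
E
```

```text
[594.7995815  -24.8825019  183.59369738] [[ 71.4 -57.8]]
150 111 275 110 151 275 70 192 275 30 233 275
```

View pics/w5.png

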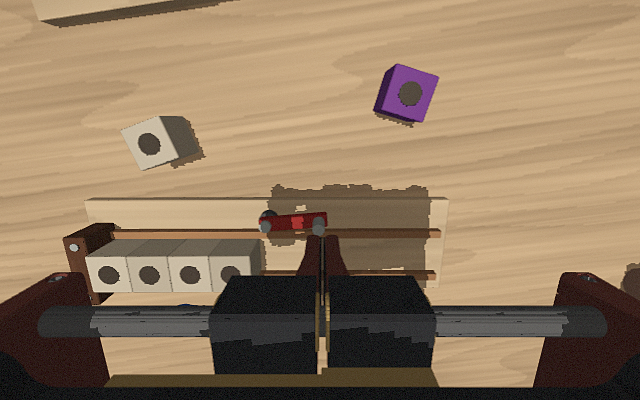

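The row is closed at the stop, with holes at (109,274), (149,274), (189,274) and (229,275) at an even 40 px pitch. The keeper pin top is at (319,229) and the pivot at (265,227).

```bash
python3 - <<'E'
from h import *
W=load('w5.png')
print(R(onz(W,[[319,229]],64)),R(onz(W,[[265,227]],43)),R(onz(W,[[109,274],[149,274],[189,274],[229,275]],65)).tolist())
E
```

```text
[[ 47.4 -55.5]] [[41.7 -0.3]] [[1.2, 151.6], [1.0, 112.3], [0.8, 72.9], [-0.4, 33.6]]
```

Request:
arm_command --series '[{"linear":[0,0,0.025],"turn":0},{"linear":[0,0,0.03],"turn":0},{"linear":[0,0,0.025],"turn":0},{"linear":[0,0,0.018],"turn":0},{"linear":[0,0,0.012],"turn":0},{"linear":[0,0,0.007],"turn":0},{"linear":[0,0,0.002],"turn":0},{"linear":[0,0,0],"turn":0},{"linear":[0,0,0],"turn":0}]'

```text
t: 13.2
ee_pos: [596.2, -24.4, 65.5]
orientation: [-3.134, 0.211, -0.002]
ft_force: [0.3, -0.6, -0.3]
width: 0.2
grasp_force: 0.0
```

Request:
arm_command --series '[{"linear":[-0.004,-0.0014,0],"turn":0},{"linear":[-0.0044,-0.0014,0],"turn":0},{"linear":[-0.0027,0.0005,0],"turn":0},{"linear":[-0.0027,0.0005,0],"turn":0},{"linear":[-0.0037,0.0006,0],"turn":0},{"linear":[-0.0037,0.0006,0],"turn":0},{"linear":[-0.0038,0.0005,0],"turn":0}]'

```text
t: 13.9
ee_pos: [570.7, -21.0, 64.7]
orientation: [-3.134, 0.211, -0.0]
ft_force: [0.6, 0.5, -0.2]
width: 0.4
grasp_force: 0.5
```

```bash
python3 - <<'E'
from h import *
o=ctrl.get_obs();print(o['ee_pos'],R(o['ee_pos']),o['ft_force'])
W=snap('wrist','w6.png');h=cv2.cvtColor(W['frame'],cv2.COLOR_BGR2HSV)
m=cv2.inRange(h,(0,170,90),(6,255,255))|cv2.inRange(h,(174,170,90),(180,255,255))
ys,xs=np.nonzero(m);print(len(xs)); 
P=R(onz(W,np.c_[xs,ys],39)); print(P.min(0),P.max(0),P.mean(0), cv2.fitLine(P.astype(np.float32),cv2.DIST_L2,0,.01,.01).ravel())
E
```

```text
[570.68443338 -21.01379968  64.7040815 ] [[ 47.  -57.2]] [ 0.63328074  0.46810427 -0.18721029]
431
[ 28.6 -43.9] [48.1  5.5] [ 38.17540603 -19.86937355] [  0.3218535   0.9467895  38.175407  -19.869373 ]
```

The keeper is turning (about 0.3 rad). I'll continue the arc.

Request:
arm_command --series '[{"linear":[-0.006,0,0],"turn":0},{"linear":[-0.006,-0.0003,0],"turn":0},{"linear":[-0.0056,-0.0012,0],"turn":0},{"linear":[-0.0056,-0.0016,0],"turn":0},{"linear":[-0.0052,-0.0023,0],"turn":0},{"linear":[-0.0051,-0.0027,0],"turn":0},{"linear":[-0.0048,-0.0032,0],"turn":0},{"linear":[-0.0047,-0.0036,0],"turn":0}]'

```text
t: 14.75
ee_pos: [529.7, -0.2, 64.6]
orientation: [3.134, -0.211, -0.001]
ft_force: [0.7, -0.6, 0.0]
width: 0.5
grasp_force: 0.3
```

```bash
cat > k.py <<'E'
from h import *
import sys
o=ctrl.get_obs();print(o['t'],o['ee_pos'],R(o['ee_pos']),o['ft_force'])
W=snap('wrist',sys.argv[1]);h=cv2.cvtColor(W['frame'],cv2.COLOR_BGR2HSV)
m=cv2.inRange(h,(0,170,60),(6,255,255))|cv2.inRange(h,(174,170,60),(180,255,255))
ys,xs=np.nonzero(m);print(len(xs))
P=R(onz(W,np.c_[xs,ys],39)); print(P.min(0),P.max(0),P.mean(0), cv2.fitLine(P.astype(np.float32),cv2.DIST_L2,0,.01,.01).ravel())
E
python3 k.py w7.png
```

```text
14.75 [ 5.29722357e+02 -1.61561752e-01  6.46122188e+01] [[  3.6 -41.9]] [ 0.74080568 -0.57971233  0.00121583]
1762
[ -5.6 -31.3] [52.  8.] [ 22.03825199 -13.47185017] [  0.8898792    0.45619613  22.038252   -13.47185   ]
```

Request:
arm_command --series '[{"linear":[-0.0039,-0.0041,0],"turn":0},{"linear":[-0.0037,-0.0044,0],"turn":0},{"linear":[-0.003,-0.0047,0],"turn":0},{"linear":[-0.0029,-0.0048,0],"turn":0},{"linear":[-0.0018,-0.003,0],"turn":0},{"linear":[-0.001,-0.0015,0],"turn":0}]'

```text
t: 15.4
ee_pos: [517.0, 24.5, 64.7]
orientation: [-3.135, 0.21, 0.0]
ft_force: [-0.2, -0.8, -0.3]
width: 0.4
grasp_force: 0.3
```

Request:
arm_command --series '[{"linear":[-0.0002,-0.001,0],"turn":0},{"linear":[0,-0.001,0],"turn":0}]'

```text
t: 15.6
ee_pos: [517.1, 26.0, 64.6]
orientation: [3.134, -0.211, -0.001]
ft_force: [0.0, -0.2, 0.0]
width: 0.6
grasp_force: 0.3
```

Request:
arm_command --series '[{"linear":[0,-0.001,0],"turn":0}]'

```text
t: 15.7
ee_pos: [517.2, 27.0, 64.6]
orientation: [3.134, -0.211, -0.001]
ft_force: [-0.4, -1.6, -0.3]
width: 0.7
grasp_force: 0.3
```

```bash
python3 k.py w8.png
```

```text
15.7 [517.24243052  26.98502039  64.62381672] [[-12.3 -16.6]] [-0.43088674 -1.61776447 -0.26214928]
1734
[ -31.8 -181.1] [ 49.6 154.4] [17.83316032 -1.17889273] [ 9.9985510e-01  1.7024543e-02  1.7833160e+01 -1.1788927e+00]
```

Request:
arm_command --series '[{"linear":[0,-0.001,0],"turn":0},{"linear":[0,0,0],"turn":0}]'

```text
t: 15.95
ee_pos: [517.5, 28.0, 64.7]
orientation: [-3.134, 0.211, 0.0]
ft_force: [-0.5, -0.1, -0.7]
width: 0.3
grasp_force: 0.2
```

Request:
arm_command --series '[{"linear":[0,-0.0005,0],"turn":0},{"linear":[0,0,0],"turn":0}]'

```text
t: 16.15
ee_pos: [517.6, 28.5, 64.7]
orientation: [-3.134, 0.211, 0.0]
ft_force: [-0.7, 0.0, 0.5]
width: 0.5
grasp_force: 0.2
```

Request:
arm_command --series '[{"linear":[0,-0.0005,0],"turn":0},{"linear":[0,-0.0005,0],"turn":0}]'

```text
t: 16.35
ee_pos: [517.6, 29.5, 64.6]
orientation: [3.134, -0.211, -0.0]
ft_force: [-0.8, -3.3, -0.7]
width: 0.3
grasp_force: 1.6
```

Request:
arm_command --series '[{"linear":[0,-0.0005,0],"turn":0},{"linear":[0,0,0],"turn":0}]'

```text
t: 16.55
ee_pos: [517.6, 29.5, 64.6]
orientation: [3.134, -0.21, -0.0]
ft_force: [-0.3, -4.7, 0.5]
width: 0.7
grasp_force: 2.4
```

The keeper is on its hard stop: position stalled and force rising. Now I'll move clear and check.

Request:
arm_command --series '[{"linear":[0,0.001,0],"turn":0},{"linear":[0,0.003,0],"turn":0},{"linear":[0,0.01,0],"turn":0},{"linear":[0,0.015,0],"turn":0},{"linear":[0,0.015,-0.015],"turn":0},{"linear":[0,0.01,-0.03],"turn":0},{"linear":[0,0.005,-0.04],"turn":0},{"linear":[0,0,-0.04],"turn":0},{"linear":[0,0,-0.03],"turn":0},{"linear":[0,0,-0.02],"turn":0}]'

```text
t: 17.55
ee_pos: [510.4, -29.9, 243.4]
orientation: [3.134, -0.213, 0.006]
ft_force: [-0.1, 0.2, 0.2]
width: 0.4
grasp_force: 0.0
```

Request:
arm_command --series '[{"linear":[0,0.01,0],"turn":0},{"linear":[0,0,0],"turn":0},{"linear":[0,0,0],"turn":0}]'

```text
t: 17.85
ee_pos: [507.6, -39.2, 238.8]
orientation: [-3.134, 0.213, 0.003]
ft_force: [-0.1, -0.2, -0.1]
width: 0.6
grasp_force: 0.0
```

```bash
python3 k.py w9.png; python3 - <<'E'
from h import *
o=ctrl.get_obs();print(o['qvel'].round(3))
E
```

```text
17.85 [507.56051118 -39.15159676 238.76350578] [[-13.2 -83.4]] [-0.05168841 -0.23311754 -0.11652061]
510
[-21.   -7.5] [48.4  6.7] [15.16686275 -0.78764706] [ 9.99964833e-01 -8.38852115e-03  1.51668625e+01 -7.87647069e-01]
[ 0.01   0.008 -0.005  0.001  0.     0.002]
```

View pics/w9.png

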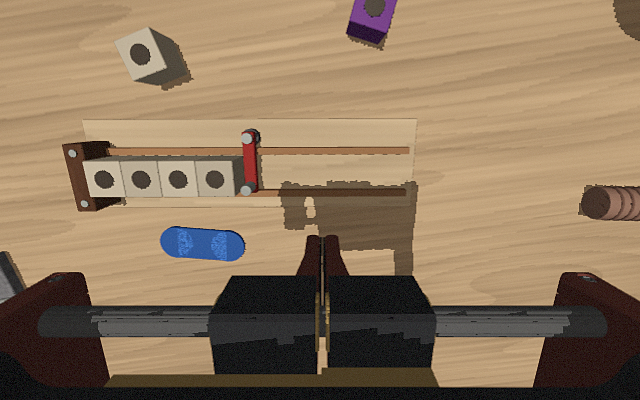

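The four props, with holes at (104,179), (141,180), (178,180) and (215,180), are closed up against the stop. The keeper lies square across the channel from (250,138) to (247,188), and the arm is clear.

```bash
python3 -c "
from h import *
print(ctrl.close_job())"
```

```text
the job is handed in; nothing more can be done
None
```

The job is handed in: the four props stand closed up against the end stop, the keeper is on its hard stop square across the channel behind them, and the arm is clear (about 18 s used).

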